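# Slide the tray of painted bases home under the curing lamp

### The arm

A 7-joint arm with a two-finger parallel gripper is mounted at the origin on the work surface. World frame = base frame: x ahead of the robot, y to its left, z up, the work surface at z = 0. Lengths are in mm, angles in rad, forces in N, time in s.
With the tool pointing down it reaches from about 400 to 875 mm from the base axis. Payload 4.4 kg.
Tool frame: the origin (TCP) lies between the finger pads; the fingertips stand 22 mm ahead of it and the grasp point (between the pads) lies 3 mm ahead of it; z points along the fingers, y is the line along which they close (so a half turn about z gives the same grasp; the last joint's range is limited). The gripper opens to 85 mm and grips with 20 to 120 N. Pads are 22 mm wide; open, the fingers measure 114 mm over their backs; the gripper's body (76 mm by 85 mm) begins 54 mm behind the grasp point. The pads swing forward as they close: fully open they stand 13 mm farther back than shut.
Start: joints at [1.246, 0.628, 0.038, 1.517, -0.027, 0.996, -0.02], TCP at [166.375, -628.36, 253.313] pointing down, gripper open.
Joint ranges: [-3.06, 3.06], [-0.37, 2.12], [-1.25, 1.32], [0.18, 2.47], [-1.1, 4.24], [0.23, 1.98], [-2.94, 2.94]. Speed limits (rad/s): [2.57, 2.57, 3.14, 3.14, 3.14, 3.14, 3.14].

### API

Orientations are given as [roll, pitch, yaw] about the fixed x, y, z axes, in that order (R = Rz(yaw) Ry(pitch) Rx(roll)).
In Python, from cell import ctrl gives the robot as it stands.
- The arm moves only by the tool step_arm, never from a script. Its argument "plan" is a list of rows, each an object of numbers: "dx", "dy", "dz": the shift along the tool's x, y, z scaled (see below); "ax", "ay", "az": the turn, a rotation vector about the tool's x, y, z scaled (see below); "gripper": the opening, from 0 (shut) to 1 (fully open). A call has 1 to 20 rows; each row shifts and turns the commanded pose from where the row before left it, along the tool's axes as they then stand; what a row does not reach is not made up. The controller multiplies each number of a shift by 0.3 m and each number of a turn by 90 degrees. A row lasts 1/8 s, in which the tool goes at most 62.5 mm and 10.7 degrees, less where a joint would pass 70% of its speed; a pose out of reach is approached as far as the arm can. A call with a number of a shift or a turn outside -1 to 1 is refused whole. A call with a gripper value outside its range is refused whole. The fingers move at their own pace and stop on an object; the grip force is fixed at half the most. Time passes only in rows, so rows that do not move let the fingers close. It gives the time, the measured TCP pose, the force, the opening and the grip force at its end, in the units of the state.
- ctrl.read_state(): the state, without advancing time (a new reading comes with each control period).
- ctrl.get_image(name): name is "scene" or "top"; returns a dict with "color" (384x512x3 uint8, red, green, blue), "range_z" (384x512 float32, mm along the optical axis (not along the pixel's ray), 0 where there is no reading), "fx", "fy", "cx", "cy" (pixels), "k1" (the pictures are not rectified: a ray, as slopes to the right and down, at radius r is drawn at 1 + k1 r^2 times it, then the intrinsics apply), "T" (4x4, takes a point from camera to world coordinates). Camera axes: x right, y down, z forward; pixel columns grow to the right and rows downward; lengths in mm; the calibration is good to about 2 mm. A picture is of the moment at which its call begins.
- ctrl.finish_job(): hands the job in; it is judged then, once.
The state is a dict: "clock": time; "qpos": joint angles; "qd": joint speeds; "tau": joint torques, N m; "eef_pos": TCP position; "tool_rot": TCP orientation; "force": force on the tool from outside, world axes, zero at the start; "torque": the same for the moment, N m; "width": finger opening in mm; "gripper_force": force on a finger pad.
Only numpy, scipy, OpenCV 4.12 (cv2) and the standard library are available. Lean on these libraries where they do the work, as an engineer would, in place of code of your own. Each camera call takes 0.05 s, during which the arm holds its last target. There are 200 camera calls.

### The job

Take the blue tray of painted bases by its orange grip, set it down flat in the mouth of the lamp bridge's lane, nose first, and slide it under the low lamp head until it meets the red buffer; hold it pressed there, firmly but gently, with a steady push of about 10 N for half a second. Never ram it against the buffer or jam it in the rails. Then let go, leaving it fully home, touching the buffer's brass feeler, and do not disturb the paint pot, the cup or the figure.

Things in the scene. Friction and masses are not known exactly. Their poses are not given: they have to be found in the camera images.
- tray_grip (a point): Grasp centre of the loose tray's upright orange grip: a block 24 mm long (x), 16 mm thick (y), from 8 to 52 mm above the tray's underside. This point is 34 mm above the underside, on the centre line, 13 mm ahead of the tail end, 142 mm behind the nose. x points to the nose, z up.
- tray: The blue tray, 155 mm long (x), 60 wide, 8 thick; origin at the centre of its underside, 64.5 mm ahead of the grip's centre. Eight round bases glued on it reach 12 mm above the underside, the nearest edge 26 mm ahead of the grip's centre. About 0.3 kg; nose heavy when lifted by the grip. Starts flat on the table. Sliding it takes 1 to 2 N, more while it is pressed on a stop.
- tray_nose (a point): Middle of the tray's front (nose) edge, 4 mm above its underside. x forward out of the nose, z up.
- lane (a point): Origin of the fixed lamp bridge: on the table, midway between the rails, under the middle of the lamp head. x is the direction in which the tray is pushed, y to its left, z up. The white lamp head spans x -25 to +25, y -58 to +58 mm; its underside is 16 mm above the table, its top 61 mm: the tray with its bases passes under, the orange grip does not.
- bridge: The lamp bridge as a whole; origin and axes as lane. Two aluminium rails, 12 mm high, 64 mm between them, run from x = -60 to +130 mm; at the mouth they flare out at 20 degrees, to 91 mm between them at x = -99 mm. The lane has no floor: the tray slides on the table. A rigid grey block closes the far end.
- stop: The rigid grey block at the lane's far end, near face at x = +117 mm (origin and axes given are those of lane). Through it a screw carries the red rubber buffer, 40 mm wide, 2 to 12 mm above the table, that stops the nose. Its setting differs each time and is not measured: the buffer's face lies anywhere from x = +40 to +88 mm. The rubber gives about 1 mm per 5 N, with some damping.
- buffer_mid (a point): Fixed point on the lane's centre line at x = +64 mm, 7 mm above the table: the middle of the buffer's adjusting range, not its present place. The buffer carries a brass feeler that sticks out 3 mm beyond its face on a very weak spring (0.5 N, too weak to move the tray): it is pressed in just before the nose meets the rubber.
- paint_pot: Bystander: small green paint pot with black cap, 34 mm across, 45 mm high; origin at the centre of its underside.
- water_cup: Bystander: terracotta-coloured brush cup, 72 mm across, 85 mm high; origin at the centre of its underside.
- figure: Bystander: painted game figure, 25 mm round base, 44 mm high; origin at the centre of its underside.
Mind the look-alikes: they are no part of the job. Leave any green or white look-alike of the tray alone.

How it is judged (in metres and radians):
On the way, in this order (a step that is already met when the one before it is completed fails the run):
1. the tray lies flat with its nose in the lane's flared mouth, pointing along the lane (x of tray_nose in the frame of lane between -0.09 and 0.02 m and y of tray_nose in the frame of lane between -0.012 and 0.012 m and z of tray_nose in the frame of lane between -0.003 and 0.009 m and angle between the x axis of tray_nose and the x axis of lane, either way round below 0.2 rad), for 0.1 s.
2. the nose presses on the buffer with more than 2.5 N for 0.25 s (contact force between tray and stop above 2.5 N), for 0.25 s.
At the end, for the whole second after the job is handed in: The tray lies flat and at rest in the lane, under the lamp head: nose 32 to 100 mm past the head's middle, within 6 mm of the lane's centre line, within 0.08 rad of its direction, tilted less than 0.05 rad, and its nose still touches the buffer's feeler (more than 0.1 N), let go (x of tray_nose in the frame of lane between 0.032 and 0.1 m and y of tray_nose in the frame of lane between -0.006 and 0.006 m and z of tray_nose in the frame of lane between -0.003 and 0.009 m and angle between the x axis of tray_nose and the x axis of lane, either way round below 0.08 rad and angle between tray_nose's own z axis and vertical below 0.05 rad and contact force between tray and stop above 0.1 N and linear speed of tray below 0.01 m/s).
It fails at once if the tray is rammed into the stop or jammed against the rails or lamp head with more than 20 N (contact force between tray and bridge above 20 N).
It fails at once if a bystander is moved more than 20 mm or tipped (distance of any of paint_pot, water_cup, figure from where it was at the start of the episode above 0.02 m or angle between any of paint_pot, water_cup, figure's own z axis and vertical above 0.35 rad).
It also fails if it takes over 64 s, if anything falls off the work surface, if the arm or the gripper's body presses on something with over 40 N, if the wrist force passes 120 N, or if a joint passes its speed limit or range.

## Working session

There is one attempt and no reset: what is moved stays moved. The work goes in short steps, Python scripts to look and compute and a tool call to move; the robot and the scene stay as the last step left them, time stands still between calls to the robot, and variables do not carry over. Pictures are saved under pics/ and viewed, at most 10 in all, crops included, and the job is handed in when it is done.

Besides the shell and the picture viewer there is one more tool, called after "Request:" as a command line: name --argument value ..., lists and objects as JSON in quotes. step_arm: Moves the arm, as the interface text tells. Shifts and turns lie within -1 to 1; 1 stands for 0.3 m of shift or 90 degrees of turn. Its arguments: {"type":"object","properties":{"plan":{"type":"array"}},"required":["plan"]}

```bash
mkdir -p pics; ls
cat > h.py <<'E'
import numpy as np, cv2
from cell import ctrl
def ray(im,u,v):
    xd=(np.asarray(u,float)-im['cx'])/im['fx']; yd=(np.asarray(v,float)-im['cy'])/im['fy']
    x,y=xd.copy(),yd.copy()
    for _ in range(20):
        s=1+im['k1']*(x*x+y*y); x,y=xd/s,yd/s
    return np.stack([x,y,np.ones_like(x)],-1)
def onplane(im,u,v,z):
    d=ray(im,u,v)@im['T'][:3,:3].T; o=im['T'][:3,3]
    return o+d*((z-o[2])/d[...,2])[...,None]
def depthpt(im,u,v):
    r=ray(im,u,v); z=im['range_z'][np.asarray(v).astype(int),np.asarray(u).astype(int)]
    return (r*z[...,None])@im['T'][:3,:3].T+im['T'][:3,3]
E
python3 - <<'E'
from h import *
a=ctrl.get_image("top");b=ctrl.get_image("scene")
for n,i in(("top",a),("scene",b)):
    cv2.imwrite(f"pics/{n}0.png",i['color'][...,::-1]); print(n,i['fx'],i['cx'],i['cy'],i['k1'],i['T'].round(3).tolist())
print(ctrl.read_state())
E
```

```text
pics
top 472.6384603567932 256.50512877762606 185.49383357947028 -0.04439896970625542 [[0.021, -0.991, 0.13, 381.712], [-1.0, -0.02, 0.003, 15.7], [-0.001, -0.13, -0.992, 1245.29], [0.0, 0.0, 0.0, 1.0]]
scene 392.16520468125776 263.6009103050154 195.2388257061819 -0.09370639041885374 [[0.703, 0.401, -0.588, 1108.715], [0.711, -0.419, 0.564, -531.601], [-0.02, -0.815, -0.579, 592.683], [0.0, 0.0, 0.0, 1.0]]
{'clock': 0.1, 'qpos': array([ 1.24619747,  0.62927598,  0.03841926,  1.51828803, -0.02704961,
        0.99626836, -0.02001307]), 'qd': array([-0.00162229, -0.00157548,  0.00157584, -0.00205062,  0.00021383,
       -0.00024972,  0.00033974]), 'tau': array([ 1.87858859e-03, -5.64532936e+01,  1.22947946e+00, -1.93975157e+01,
        1.11048928e-02,  5.31783822e-03, -9.22457161e-06]), 'eef_pos': array([ 166.27006005, -627.83061014,  252.45962877]), 'tool_rot': array([-3.13986917e+00, -3.77350646e-05,  2.58778933e-01]), 'force': array([-0.26801239, -0.19991904, -0.22760482]), 'torque': array([-0.0404725 ,  0.00154151,  0.0533814 ]), 'gripper_force': 0.0, 'width': 85.6410285338135}
```

View pics/top0.png

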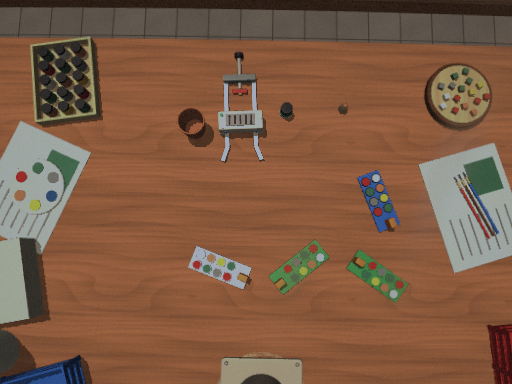

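View pics/scene0.png

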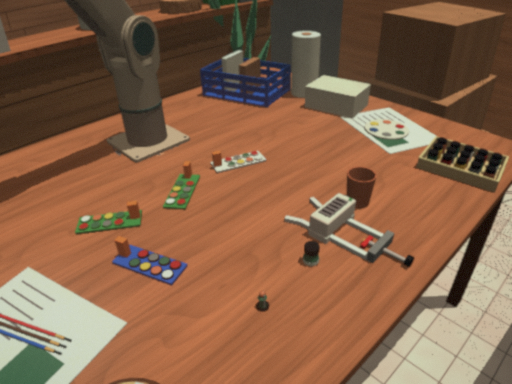

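Candidates in the top view: blue tray at (378,200) with its orange grip at (391,224), the wanted one. The look-alikes are white (220,268), green (299,266) and green (377,276), plus a blue crate at (45,372). The bridge has its mouth at (242,158), lamp head at (241,121) and red buffer at (240,91). The pot is at (287,110), the cup at (192,123) and the figure at (343,108).

Run:
```python
from h import *
im=ctrl.get_image("top"); c=im['color']; hsv=cv2.cvtColor(c,cv2.COLOR_RGB2HSV)
def crop(x0,y0,w,h,k): return cv2.resize(c[y0:y0+h,x0:x0+w],None,fx=k,fy=k,interpolation=cv2.INTER_CUBIC)
L=crop(210,40,70,130,4.5);R=crop(350,160,60,80,6)
o=np.zeros((600,800,3),np.uint8);o[:L.shape[0],:L.shape[1]]=L;o[:R.shape[0],400:400+R.shape[1]]=R
cv2.imwrite("pics/crop1.png",o[...,::-1])
# tray
m=cv2.inRange(hsv,(105,140,60),(125,255,255)); m[:,:340]=0;m[:160]=0;m[245:]=0;m[:,415:]=0
v,u=np.nonzero(m); P=onplane(im,u,v,8)[:,:2]
r=cv2.minAreaRect(P.astype(np.float32)); print("tray",r,cv2.boxPoints(r).round(1).tolist())
g=cv2.inRange(hsv,(5,150,60),(16,255,255)); g[:215]=0;g[235:]=0;g[:,:383]=0;g[:,402:]=0
v,u=np.nonzero(g);print("grip px",len(u),u.mean(),v.mean(),onplane(im,u.mean(),v.mean(),50).round(1), hsv[224,391],hsv[225,405])
# lamp head and rails via depth
vv,uu=np.mgrid[40:170,210:285]; Q=depthpt(im,uu.ravel(),vv.ravel()); col=hsv[vv.ravel(),uu.ravel()]
h=(col[:,1]<60)&(col[:,2]>90)
z=Q[:,2]
for lo,hi,n in((50,75,"head"),(5,22,"rail")):
    s=h&(z>lo)&(z<hi); p=Q[s]; print(n,s.sum(),p.mean(0).round(1),cv2.minAreaRect(p[:,:2].astype(np.float32)))
# rails by white mask on plane 12
gm=((hsv[...,1]<60)&(hsv[...,2]>110)).astype(np.uint8)
for row in list(range(82,110,3))+list(range(135,162,3)):
    us=np.nonzero(gm[row,212:275])[0]+212
    if len(us)==0: continue
    sp=np.split(us,np.nonzero(np.diff(us)>2)[0]+1)
    print(row,[(len(s),onplane(im,s.mean(),row,12)[:2].round(1).tolist()) for s in sp])
rd=cv2.inRange(hsv,(0,150,80),(5,255,255)); rd[:84]=0;rd[100:]=0;rd[:,:225]=0;rd[:,255:]=0
v,u=np.nonzero(rd); p=onplane(im,u,v,12);print("red",len(u),p.mean(0),p.min(0),p.max(0))
```

```text
tray ((510.9230041503906, -301.4444580078125), (152.6218719482422, 57.678985595703125), 21.847217559814453) [[429.3999938964844, -303.1000061035156], [450.79998779296875, -356.6000061035156], [592.5, -299.79998779296875], [571.0, -246.3000030517578]]
grip px 97 390.5979381443299 224.82474226804123 [ 444.9 -322.1   50. ] [ 15 163 158] [ 11 148 131]
head 721 [707.9  65.7  58.5] ((708.5597534179688, 65.8233413696289), (49.41480255126953, 113.96463012695312), 2.538398265838623)
rail 555 [731.6  67.4  11.9] ((750.0931396484375, 37.47152328491211), (154.13766479492188, 288.11224365234375), 89.46714782714844)
82 [(1, [826.6, 29.6])]
85 [(4, [816.6, 109.4]), (3, [817.3, 72.8]), (4, [818.1, 33.5])]
88 [(4, [808.1, 109.2]), (1, [808.8, 72.6]), (4, [809.6, 33.3])]
91 [(4, [799.6, 108.9]), (4, [801.1, 33.1])]
94 [(4, [791.2, 108.7]), (4, [792.7, 32.9])]
97 [(4, [782.8, 108.4]), (4, [784.3, 32.7])]
100 [(4, [774.4, 108.2]), (4, [775.9, 32.6])]
103 [(4, [766.0, 107.9]), (5, [767.5, 31.0])]
106 [(4, [757.6, 107.6]), (5, [759.2, 30.9])]
109 [(5, [749.3, 106.1]), (4, [750.9, 29.3])]
135 [(1, [679.3, 21.1])]
138 [(4, [669.5, 102.3]), (4, [671.0, 25.0])]
141 [(4, [661.3, 102.1]), (4, [662.9, 24.8])]
144 [(5, [653.2, 100.5]), (4, [654.7, 24.6])]
147 [(5, [645.0, 100.3]), (5, [646.6, 23.1])]
150 [(4, [636.8, 104.0]), (4, [638.5, 19.0])]
153 [(4, [628.6, 106.5]), (5, [630.5, 14.8])]
156 [(4, [620.5, 108.9]), (5, [622.4, 12.0])]
159 [(4, [612.3, 111.3]), (3, [614.4, 11.8])]
red 62 [801.10248763  71.28462229  12.        ] [794.41011152  53.33847662  12.        ] [806.35990168  88.76118457  12.        ]
```

View pics/crop1.png

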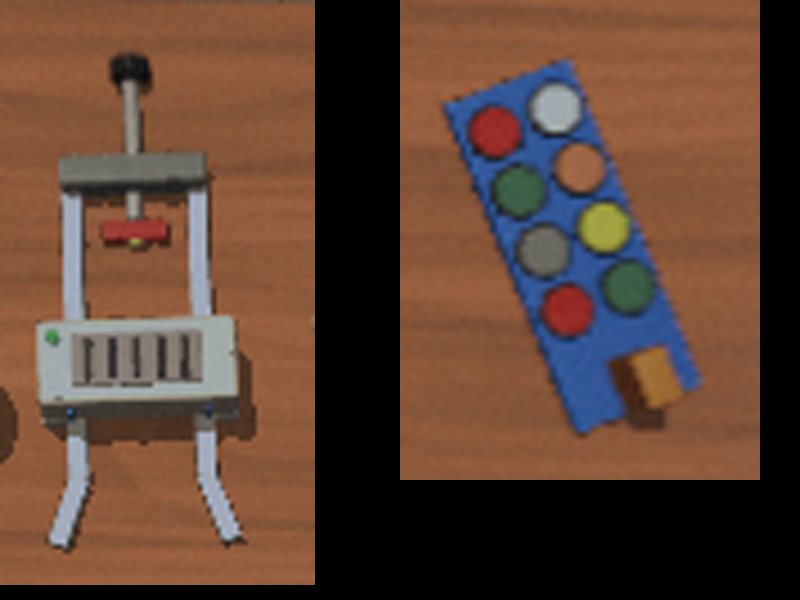

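The crop confirms the choice: a blue tray with an orange grip at its tail, nose to the upper left. The measured sizes match the description: 153x58 mm tray, 49x114 mm lamp head, rails 76 mm apart between centres. The lane origin is about (708.5, 65.8) with yaw about 0.052, and the buffer face is at lane x of about 85. I'll move above the grip.

Request:
step_arm --plan '[{"az": -0.078}, {"dx": 0.1256, "dy": -0.0584, "dz": 0.041}, {"dx": 0.1256, "dy": -0.0584, "dz": 0.041}, {"dx": 0.1256, "dy": -0.0584, "dz": 0.041}, {"dx": 0.1256, "dy": -0.0584, "dz": 0.041}, {"dx": 0.1256, "dy": -0.0584, "dz": 0.041}, {"dx": 0.1256, "dy": -0.0584, "dz": 0.041}, {"dx": 0.1256, "dy": -0.0584, "dz": 0.041}, {"dx": 0.1256, "dy": -0.0584, "dz": 0.041}, {"dx": 0.1256, "dy": -0.0584, "dz": 0.041}, {"dx": 0.1256, "dy": -0.0584, "dz": 0.041}, {"gripper": 1}, {"gripper": 1}]'

```text
invalid input
```

```bash
cat >> h.py <<'E'
def delta(target,yaw):
    "tool-frame scaled shift to target (tool down) and az turn"
    s=ctrl.read_state(); p,q=s['eef_pos'],s['tool_rot']
    d=np.array(target)-p; c,n=np.cos(q[2]),np.sin(q[2])
    print("at",p.round(1),q.round(4),"F",s['force'].round(1),"w",s['width'],"t",s['clock'])
    print("dx dy dz scaled",np.round([(c*d[0]+n*d[1])/300,(n*d[0]-c*d[1])/300,-d[2]/300],4),"az",round(-np.degrees(yaw-q[2])/90,4))
E
python3 - <<'E'
from h import *
b=ctrl.get_image("scene"); hsv=cv2.cvtColor(b['color'],cv2.COLOR_RGB2HSV)
cv2.imwrite("pics/s1.png",cv2.resize(b['color'][150:330,40:280],None,fx=3,fy=3)[...,::-1])
v,u=np.mgrid[225:275,100:150];v=v.ravel();u=u.ravel();Q=depthpt(b,u,v);c=hsv[v,u]
s=(c[:,0]<17)&(c[:,1]>140)&(Q[:,2]>20)&(Q[:,2]<56);p=Q[s];print(len(p),p.mean(0),p.min(0),p.max(0))
s=s&(Q[:,2]>49);p=Q[s]; print("top",len(p),p.mean(0))
delta([451,-325.4,37],0.381)
E
```

```text
193 [ 456.85337181 -327.06874233   39.95980224] [ 438.18042321 -336.83192855   20.06095033] [ 467.67878028 -313.23561144   52.66116471]
top 59 [ 453.21736639 -325.31116945   50.7544418 ]
at [ 166.3 -628.   252.8] [-3.1404  0.      0.2588] F [ 0.  -0.4 -0.7] w 85.61275340965076 t 0.2
dx dy dz scaled [ 1.1756 -0.7323  0.7192] az -0.0778
```

The scene view's depth puts the grip top at (453,-325,51), which agrees. The move was refused, so I'll give every row all its fields.

Request:
step_arm --plan '[{"dx": 0, "dy": 0, "dz": 0, "ax": 0, "ay": 0, "az": -0.078, "gripper": 1}, {"dx": 0.126, "dy": -0.0583, "dz": 0.041, "ax": 0, "ay": 0, "az": 0, "gripper": 1}, {"dx": 0.126, "dy": -0.0583, "dz": 0.041, "ax": 0, "ay": 0, "az": 0, "gripper": 1}, {"dx": 0.126, "dy": -0.0583, "dz": 0.041, "ax": 0, "ay": 0, "az": 0, "gripper": 1}, {"dx": 0.126, "dy": -0.0583, "dz": 0.041, "ax": 0, "ay": 0, "az": 0, "gripper": 1}, {"dx": 0.126, "dy": -0.0583, "dz": 0.041, "ax": 0, "ay": 0, "az": 0, "gripper": 1}, {"dx": 0.126, "dy": -0.0583, "dz": 0.041, "ax": 0, "ay": 0, "az": 0, "gripper": 1}, {"dx": 0.126, "dy": -0.0583, "dz": 0.041, "ax": 0, "ay": 0, "az": 0, "gripper": 1}, {"dx": 0.126, "dy": -0.0583, "dz": 0.041, "ax": 0, "ay": 0, "az": 0, "gripper": 1}, {"dx": 0.126, "dy": -0.0583, "dz": 0.041, "ax": 0, "ay": 0, "az": 0, "gripper": 1}, {"dx": 0.126, "dy": -0.0583, "dz": 0.041, "ax": 0, "ay": 0, "az": 0, "gripper": 1}, {"dx": 0, "dy": 0, "dz": 0, "ax": 0, "ay": 0, "az": 0, "gripper": 1}, {"dx": 0, "dy": 0, "dz": 0, "ax": 0, "ay": 0, "az": 0, "gripper": 1}]'

```text
clock: 1.82
eef_pos: [451.8, -325.8, 130.3]
tool_rot: [3.141, 0.001, 0.381]
force: [-0.3, -0.5, 0.4]
width: 85.4
gripper_force: 0.0
```

Run:
```python
from h import *
delta([452,-325.4,37],0.381)
```

```text
at [ 451.8 -325.8  130.3] [3.1414e+00 7.0000e-04 3.8120e-01] F [-0.3 -0.5  0.4] w 85.42718291446148 t 1.825
dx dy dz scaled [ 0.0012 -0.0009  0.3109] az 0.0002
```

Request:
step_arm --plan '[{"dx": 0.001, "dy": -0.001, "dz": 0.062, "ax": 0, "ay": 0, "az": 0, "gripper": 1}, {"dx": 0, "dy": 0, "dz": 0.062, "ax": 0, "ay": 0, "az": 0, "gripper": 1}, {"dx": 0, "dy": 0, "dz": 0.062, "ax": 0, "ay": 0, "az": 0, "gripper": 1}, {"dx": 0, "dy": 0, "dz": 0.062, "ax": 0, "ay": 0, "az": 0, "gripper": 1}, {"dx": 0, "dy": 0, "dz": 0.062, "ax": 0, "ay": 0, "az": 0, "gripper": 1}, {"dx": 0, "dy": 0, "dz": 0, "ax": 0, "ay": 0, "az": 0, "gripper": 1}, {"dx": 0, "dy": 0, "dz": 0, "ax": 0, "ay": 0, "az": 0, "gripper": 0.4}, {"dx": 0, "dy": 0, "dz": 0, "ax": 0, "ay": 0, "az": 0, "gripper": 0}, {"dx": 0, "dy": 0, "dz": 0, "ax": 0, "ay": 0, "az": 0, "gripper": 0}, {"dx": 0, "dy": 0, "dz": 0, "ax": 0, "ay": 0, "az": 0, "gripper": 0}, {"dx": 0, "dy": 0, "dz": 0, "ax": 0, "ay": 0, "az": 0, "gripper": 0}, {"dx": 0, "dy": 0, "dz": 0, "ax": 0, "ay": 0, "az": 0, "gripper": 0}]'

```text
clock: 3.32
eef_pos: [452.6, -325.1, 37.8]
tool_rot: [3.141, -0.001, 0.381]
force: [-0.5, 1.8, 5.8]
width: 15.5
gripper_force: 59.4
```

Request:
step_arm --plan '[{"dx": 0, "dy": 0, "dz": -0.04, "ax": 0, "ay": 0, "az": 0, "gripper": 0}, {"dx": 0, "dy": 0, "dz": -0.06, "ax": 0, "ay": 0, "az": 0, "gripper": 0}, {"dx": 0, "dy": 0, "dz": -0.02, "ax": 0, "ay": 0, "az": 0, "gripper": 0}, {"dx": 0, "dy": 0, "dz": 0, "ax": 0, "ay": 0, "az": 0.07, "gripper": 0}, {"dx": 0, "dy": 0, "dz": 0, "ax": 0, "ay": 0, "az": 0.07, "gripper": 0}, {"dx": 0, "dy": 0, "dz": 0, "ax": 0, "ay": 0, "az": 0.07, "gripper": 0}, {"dx": 0, "dy": 0, "dz": 0, "ax": 0, "ay": 0, "az": 0, "gripper": 0}, {"dx": 0, "dy": 0, "dz": 0, "ax": 0, "ay": 0, "az": 0, "gripper": 0}]'

```text
clock: 4.32
eef_pos: [452.3, -324.8, 73.5]
tool_rot: [-3.142, -0.0, 0.053]
force: [0.2, -0.5, -2.8]
width: 15.3
gripper_force: 58.7
```

Run:
```python
from h import *
b=ctrl.get_image("scene"); cv2.imwrite("pics/s2.png",cv2.resize(b['color'][120:320,20:280],None,fx=3,fy=3)[...,::-1])
delta([491.8,54.5,73],0.052)
```

```text
at [ 452.3 -324.9   73.4] [-3.1415e+00 -1.0000e-04  5.3000e-02] F [-0.4 -0.7 -3. ] w 15.427928054512307 t 4.375
dx dy dz scaled [ 0.1984 -1.2559  0.0014] az 0.0006
```

View pics/s2.png

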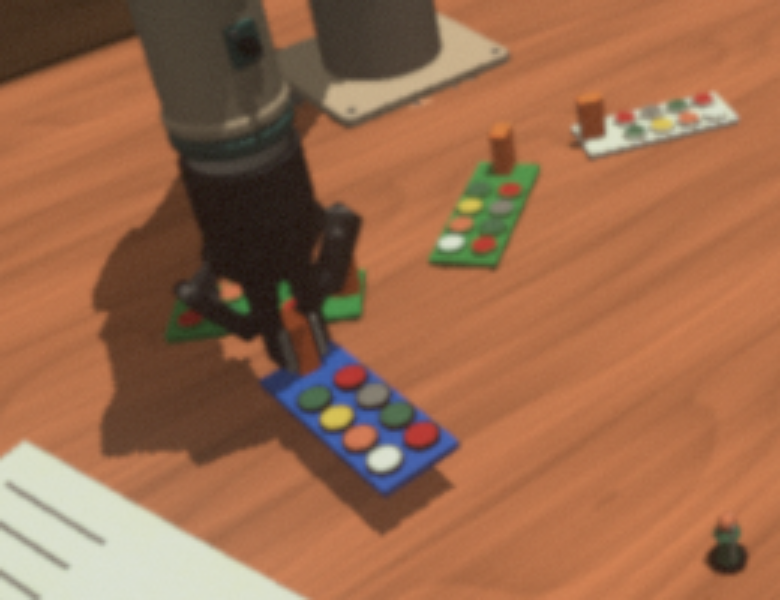

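The tray hangs in the gripper, nearly level; its nose edge is at (420,470) in the crop and its shadow shows it is clear of the table. I'll carry it to the mouth.

Request:
step_arm --plan '[{"dx": 0.02, "dy": -0.1, "dz": 0, "ax": 0, "ay": 0, "az": 0, "gripper": 0}, {"dx": 0.02, "dy": -0.13, "dz": 0, "ax": 0, "ay": 0, "az": 0, "gripper": 0}, {"dx": 0.02, "dy": -0.13, "dz": 0, "ax": 0, "ay": 0, "az": 0, "gripper": 0}, {"dx": 0.02, "dy": -0.13, "dz": 0, "ax": 0, "ay": 0, "az": 0, "gripper": 0}, {"dx": 0.02, "dy": -0.13, "dz": 0, "ax": 0, "ay": 0, "az": 0, "gripper": 0}, {"dx": 0.02, "dy": -0.13, "dz": 0, "ax": 0, "ay": 0, "az": 0, "gripper": 0}, {"dx": 0.02, "dy": -0.13, "dz": 0, "ax": 0, "ay": 0, "az": 0, "gripper": 0}, {"dx": 0.02, "dy": -0.13, "dz": 0, "ax": 0, "ay": 0, "az": 0, "gripper": 0}, {"dx": 0.02, "dy": -0.13, "dz": 0, "ax": 0, "ay": 0, "az": 0, "gripper": 0}, {"dx": 0.02, "dy": -0.116, "dz": 0, "ax": 0, "ay": 0, "az": 0, "gripper": 0}, {"dx": 0, "dy": 0, "dz": 0, "ax": 0, "ay": 0, "az": 0, "gripper": 0}, {"dx": 0, "dy": 0, "dz": 0, "ax": 0, "ay": 0, "az": 0, "gripper": 0}]'

```text
clock: 5.88
eef_pos: [492.8, 54.0, 73.4]
tool_rot: [3.141, -0.0, 0.052]
force: [-1.1, 0.3, -2.6]
width: 15.2
gripper_force: 59.1
```

Run:
```python
from h import *
im=ctrl.get_image("top"); c=im['color']; hsv=cv2.cvtColor(c,cv2.COLOR_RGB2HSV)
b=ctrl.get_image("scene")
A=cv2.resize(c[60:230,190:310],None,fx=3.4,fy=3.4);B=cv2.resize(b['color'][130:290,200:430],None,fx=1.65,fy=1.65)
o=np.zeros((600,800,3),np.uint8);o[:A.shape[0],:A.shape[1]]=A;o[:B.shape[0],410:410+B.shape[1]]=B
cv2.imwrite("pics/c3.png",o[...,::-1])
O=np.array([708.5,65.8]);w=.052;R=np.array([[np.cos(w),np.sin(w)],[-np.sin(w),np.cos(w)]])
for n,i in(("top",im),("scene",b)):
    h=cv2.cvtColor(i['color'],cv2.COLOR_RGB2HSV); m=cv2.inRange(h,(105,120,40),(125,255,255))
    v,u=np.nonzero(m);Q=depthpt(i,u,v);s=(Q[:,0]>470)&(Q[:,0]<680)&(abs(Q[:,1]-60)<60)&(Q[:,2]>5)&(Q[:,2]<80)
    q=Q[s];l=(q[:,:2]-O)@R.T
    f=np.linalg.lstsq(np.c_[l,np.ones(len(l))],q[:,2],rcond=None)[0]
    print(n,s.sum(),"lane xy min max",l.min(0).round(1),l.max(0).round(1),"z",np.percentile(q[:,2],[2,50,98]).round(1),"plane",f.round(3))
    print(cv2.minAreaRect(l.astype(np.float32)), "z nose",(f[0]*l[:,0].max()+f[2]).round(1),"z tail",(f[0]*(l[:,0].max()-155)+f[2]).round(1))
delta([491.8,54.5,37],0.052)
```

```text
top 139 lane xy min max [-115.9  -30.8] [-27.6  40.4] z [39.  42.8 47.1] plane [-2.3000e-02  1.3000e-02  4.0876e+01]
((-81.14239501953125, 12.14443588256836), (109.24923706054688, 52.0699348449707), 53.345664978027344) z nose 41.5 z tail 45.1
scene 244 lane xy min max [-210.1  -34.1] [-73.4  25. ] z [39.7 41.7 43.9] plane [ 1.000e-03 -8.000e-03  4.177e+01]
((-141.70672607421875, -4.778772354125977), (136.68988037109375, 59.06379699707031), 0.1790057122707367) z nose 41.7 z tail 41.6
at [492.8  53.1  73.4] [3.141e+00 1.000e-04 4.990e-02] F [-0.1  0.3 -2.7] w 15.323966194959034 t 5.975
dx dy dz scaled [-0.003  -0.0049  0.1213] az -0.0014
```

View pics/c3.png

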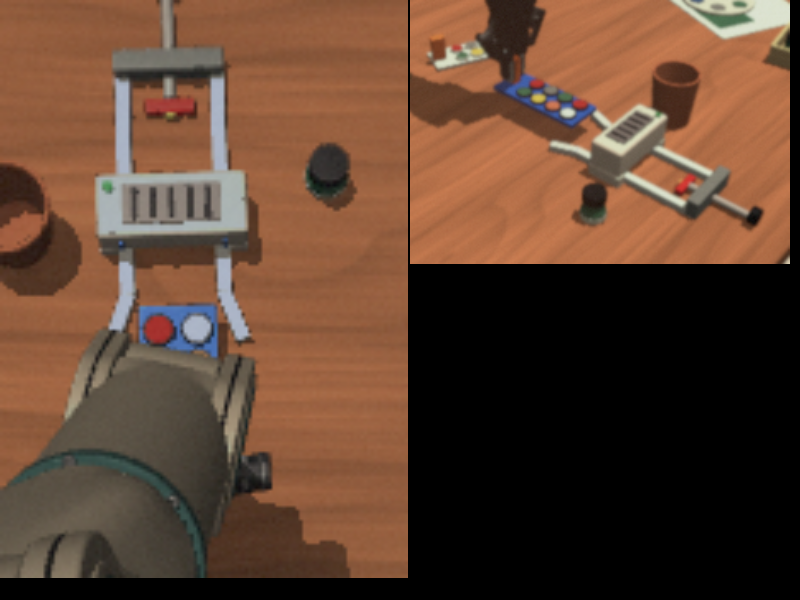

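Level in the hand (top face at z = 42 all along), with the nose about -73 mm in lane x. I'll trim the sideways offset and yaw, then check the tray's centring in the top view before lowering.

Request:
step_arm --plan '[{"dx": 0, "dy": -0.005, "dz": 0.05, "ax": 0, "ay": 0, "az": -0.001, "gripper": 0}, {"dx": 0, "dy": 0, "dz": 0.04, "ax": 0, "ay": 0, "az": 0, "gripper": 0}, {"dx": 0, "dy": 0, "dz": 0, "ax": 0, "ay": 0, "az": 0, "gripper": 0}]'

```text
clock: 6.35
eef_pos: [491.7, 55.5, 44.9]
tool_rot: [3.141, 0.003, 0.052]
force: [0.4, 0.0, -2.6]
width: 15.2
gripper_force: 59.0
```

```bash
cat >> h.py <<'E'
O=np.array([708.5,65.8]);w=.052;R=np.array([[np.cos(w),np.sin(w)],[-np.sin(w),np.cos(w)]])
def edges(zt):
    im=ctrl.get_image("top"); h=cv2.cvtColor(im['color'],cv2.COLOR_RGB2HSV)
    m=cv2.inRange(h,(105,120,40),(125,255,255)); m[:,:222]=0;m[:,265:]=0;m[:135]=0;m[175:]=0
    for r in range(135,175):
        u=np.nonzero(m[r])[0]
        if len(u)>5:
            e=onplane(im,np.array([u.min()-.5,u.max()+.5]),np.array([r,r]),zt)
            l=(e[:,:2]-O)@R.T; print(r,len(u),l.round(1).tolist(),"mid y",l[:,1].mean().round(2))
    s=ctrl.read_state();p=(s['eef_pos'][:2]-O)@R.T;print("tcp lane",p.round(1),s['eef_pos'].round(1),s['tool_rot'].round(4),s['force'].round(1),s['clock'])
E
python3 -c "
from h import *
edges(15)"
```

```text
153 22 [[-78.8, 28.7], [-80.6, -29.6]] mid y -0.47
154 21 [[-81.5, 28.7], [-83.3, -29.5]] mid y -0.39
155 12 [[-84.2, 28.8], [-86.0, -29.4]] mid y -0.32
156 7 [[-86.8, 28.9], [-88.7, -29.4]] mid y -0.25
162 8 [[-103.0, 29.3], [-104.8, -28.9]] mid y 0.19
163 12 [[-105.8, 24.0], [-107.5, -28.8]] mid y -2.38
164 15 [[-108.9, 10.9], [-110.2, -28.7]] mid y -8.91
165 8 [[-111.9, 3.0], [-112.9, -31.3]] mid y -14.11
tcp lane [-216.6    1. ] [492.1  55.6  45.4] [3.1415e+00 1.9000e-03 5.2400e-02] [ 1.6 -0.2 -2. ] 6.4
```

Centred within 0.5 mm. I'll lower it onto the table.

Request:
step_arm --plan '[{"dx": 0, "dy": 0, "dz": 0.012, "ax": 0, "ay": 0, "az": 0, "gripper": 0}, {"dx": 0, "dy": 0, "dz": 0.008, "ax": 0, "ay": 0, "az": 0, "gripper": 0}, {"dx": 0, "dy": 0, "dz": 0.004, "ax": 0, "ay": 0, "az": 0, "gripper": 0}, {"dx": 0, "dy": 0, "dz": 0, "ax": 0, "ay": 0, "az": 0, "gripper": 0}, {"dx": 0, "dy": 0, "dz": 0, "ax": 0, "ay": 0, "az": 0, "gripper": 0}]'

```text
clock: 7.02
eef_pos: [492.9, 55.9, 39.2]
tool_rot: [-3.142, -0.0, 0.053]
force: [0.5, 0.4, -2.6]
width: 15.1
gripper_force: 59.0
```

```bash
python3 -c "
from h import *
edges(8)"
```

```text
153 22 [[-77.3, 29.0], [-79.2, -29.6]] mid y -0.28
154 20 [[-80.0, 29.1], [-81.9, -29.5]] mid y -0.21
155 11 [[-82.8, 29.2], [-84.6, -29.4]] mid y -0.14
156 7 [[-85.5, 29.2], [-87.3, -29.3]] mid y -0.06
162 8 [[-101.7, 29.6], [-103.5, -28.8]] mid y 0.38
163 14 [[-104.4, 29.7], [-106.2, -28.8]] mid y 0.45
164 19 [[-107.3, 21.8], [-108.9, -28.7]] mid y -3.46
165 9 [[-110.5, 8.6], [-111.6, -28.6]] mid y -10.02
tcp lane [-215.8    1.3] [492.9  55.9  39.3] [-3.1416e+00 -3.0000e-04  5.3000e-02] [-0.3  0.9 -2.5] 7.075
```

Request:
step_arm --plan '[{"dx": 0, "dy": 0.004, "dz": 0.003, "ax": 0, "ay": 0, "az": -0.007, "gripper": 0}, {"dx": 0, "dy": 0, "dz": 0.002, "ax": 0, "ay": 0, "az": 0, "gripper": 0}, {"dx": 0, "dy": 0, "dz": 0, "ax": 0, "ay": 0, "az": 0, "gripper": 0}, {"dx": 0, "dy": 0, "dz": 0, "ax": 0, "ay": 0, "az": 0, "gripper": 0}]'

```text
clock: 7.58
eef_pos: [492.9, 54.5, 37.8]
tool_rot: [3.141, -0.0, 0.064]
force: [-0.8, -0.6, 1.8]
width: 15.2
gripper_force: 59.9
```

Request:
step_arm --plan '[{"dx": 0.02, "dy": 0.0002, "dz": 0, "ax": 0, "ay": 0, "az": 0, "gripper": 0}, {"dx": 0.03, "dy": 0.0003, "dz": 0, "ax": 0, "ay": 0, "az": 0, "gripper": 0}, {"dx": 0.03, "dy": 0.0003, "dz": 0, "ax": 0, "ay": 0, "az": 0, "gripper": 0}, {"dx": 0.03, "dy": 0.0003, "dz": 0, "ax": 0, "ay": 0, "az": 0, "gripper": 0}, {"dx": 0.02, "dy": 0.0002, "dz": 0, "ax": 0, "ay": 0, "az": 0, "gripper": 0}, {"dx": 0, "dy": 0, "dz": 0, "ax": 0, "ay": 0, "az": 0, "gripper": 0}]'

```text
clock: 8.32
eef_pos: [532.6, 57.0, 37.8]
tool_rot: [-3.141, -0.001, 0.064]
force: [0.1, 0.5, 5.0]
width: 15.1
gripper_force: 60.2
```

```bash
python3 -c "
from h import *
edges(8)"
```

```text
138 19 [[-36.5, 25.4], [-38.2, -28.1]] mid y -1.39
139 22 [[-39.1, 30.8], [-41.0, -28.1]] mid y 1.36
140 15 [[-41.8, 30.9], [-43.7, -28.0]] mid y 1.43
141 8 [[-44.6, 30.9], [-46.5, -27.9]] mid y 1.51
tcp lane [-176.2    0.4] [532.6  57.   37.8] [-3.1415e+00 -1.4000e-03  6.4100e-02] [-0.6 -0.1  3.8] 8.375
```

Request:
step_arm --plan '[{"dx": 0.01, "dy": 0, "dz": -0.001, "ax": 0, "ay": 0, "az": 0.004, "gripper": 0}, {"dx": 0.02, "dy": 0.0001, "dz": 0, "ax": 0, "ay": 0, "az": 0, "gripper": 0}, {"dx": 0.02, "dy": 0.0001, "dz": 0, "ax": 0, "ay": 0, "az": 0, "gripper": 0}, {"dx": 0.02, "dy": 0.0001, "dz": 0, "ax": 0, "ay": 0, "az": 0, "gripper": 0}, {"dx": 0.02, "dy": 0.0001, "dz": 0, "ax": 0, "ay": 0, "az": 0, "gripper": 0}, {"dx": 0, "dy": 0, "dz": 0, "ax": 0, "ay": 0, "az": 0, "gripper": 0}]'

```text
clock: 9.12
eef_pos: [560.5, 58.3, 37.9]
tool_rot: [3.141, -0.003, 0.058]
force: [0.8, 0.3, -0.8]
width: 15.5
gripper_force: 59.7
```

Request:
step_arm --plan '[{"dx": 0.02, "dy": 0.0001, "dz": 0, "ax": 0, "ay": 0, "az": 0, "gripper": 0}, {"dx": 0.02, "dy": 0.0001, "dz": 0, "ax": 0, "ay": 0, "az": 0, "gripper": 0}, {"dx": 0.02, "dy": 0.0001, "dz": 0, "ax": 0, "ay": 0, "az": 0, "gripper": 0}, {"dx": 0.02, "dy": 0.0001, "dz": 0, "ax": 0, "ay": 0, "az": 0, "gripper": 0}, {"dx": 0.02, "dy": 0.0001, "dz": 0, "ax": 0, "ay": 0, "az": 0, "gripper": 0}, {"dx": 0.02, "dy": 0.0001, "dz": 0, "ax": 0, "ay": 0, "az": 0, "gripper": 0}, {"dx": 0.02, "dy": 0.0001, "dz": 0, "ax": 0, "ay": 0, "az": 0, "gripper": 0}, {"dx": 0.02, "dy": 0.0001, "dz": 0, "ax": 0, "ay": 0, "az": 0, "gripper": 0}, {"dx": 0.02, "dy": 0.0001, "dz": 0, "ax": 0, "ay": 0, "az": 0, "gripper": 0}, {"dx": 0, "dy": 0, "dz": 0, "ax": 0, "ay": 0, "az": 0, "gripper": 0}]'

```text
clock: 10.38
eef_pos: [613.9, 61.2, 37.9]
tool_rot: [3.141, -0.002, 0.058]
force: [1.7, 0.8, -2.6]
width: 15.4
gripper_force: 59.3
```

Run:
```python
from h import *
im=ctrl.get_image("top"); b=ctrl.get_image("scene")
A=cv2.resize(im['color'][60:190,200:300],None,fx=4,fy=4);B=cv2.resize(b['color'][160:280,260:430],None,fx=2.3,fy=2.3)
o=np.zeros((600,800,3),np.uint8);o[:A.shape[0],:A.shape[1]]=A;o[:B.shape[0],405:405+B.shape[1]]=B
cv2.imwrite("pics/c4.png",o[...,::-1])
h=cv2.cvtColor(im['color'],cv2.COLOR_RGB2HSV);m=cv2.inRange(h,(105,120,40),(125,255,255));m[:86]=0;m[113:]=0;m[:,:225]=0;m[:,262:]=0
for r in range(86,113):
    u=np.nonzero(m[r])[0]
    if len(u)>3: print(r,len(u),((onplane(im,np.array([u.min()-.5,u.max()+.5]),np.array([r-.5,r-.5]),8)[:,:2]-O)@R.T).round(1).tolist())
s=ctrl.read_state();print(((s['eef_pos'][:2]-O)@R.T).round(1),s['force'].round(1),s['tool_rot'])
```

```text
[-95.4   0.3] [-0.2  0.2 -1.2] [ 3.14147807e+00 -1.13906571e-03  5.76764091e-02]
```

View pics/c4.png

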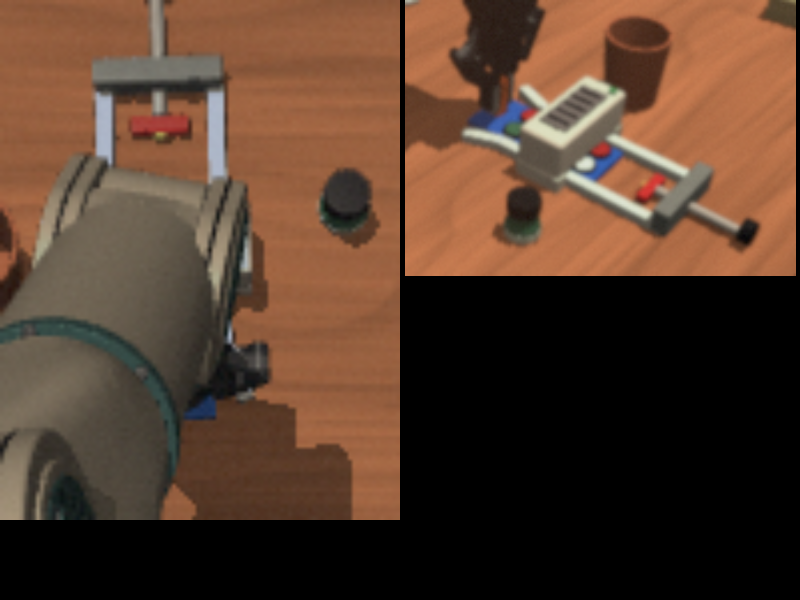

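The nose is past the lamp head, at lane x of about +47. The red buffer at crop (160,126) is about 38 mm ahead, and the pot, cup and figure are untouched.

Request:
step_arm --plan '[{"dx": 0.015, "dy": 0.0001, "dz": 0.001, "ax": 0, "ay": 0, "az": 0, "gripper": 0}, {"dx": 0.015, "dy": 0.0001, "dz": 0, "ax": 0, "ay": 0, "az": 0, "gripper": 0}, {"dx": 0.015, "dy": 0.0001, "dz": 0, "ax": 0, "ay": 0, "az": 0, "gripper": 0}, {"dx": 0.015, "dy": 0.0001, "dz": 0, "ax": 0, "ay": 0, "az": 0, "gripper": 0}, {"dx": 0.015, "dy": 0.0001, "dz": 0, "ax": 0, "ay": 0, "az": 0, "gripper": 0}, {"dx": 0.01, "dy": 0.0001, "dz": 0, "ax": 0, "ay": 0, "az": 0, "gripper": 0}, {"dx": 0, "dy": 0, "dz": 0, "ax": 0, "ay": 0, "az": 0, "gripper": 0}, {"dx": 0, "dy": 0, "dz": 0, "ax": 0, "ay": 0, "az": 0, "gripper": 0}]'

```text
clock: 11.48
eef_pos: [638.7, 62.4, 37.9]
tool_rot: [3.142, -0.001, 0.058]
force: [-1.9, -0.5, 4.9]
width: 15.4
gripper_force: 60.2
```

Request:
step_arm --plan '[{"dx": 0.005, "dy": 0, "dz": -0.0005, "ax": 0, "ay": 0, "az": 0, "gripper": 0}, {"dx": 0.005, "dy": 0, "dz": 0, "ax": 0, "ay": 0, "az": 0, "gripper": 0}, {"dx": 0.005, "dy": 0, "dz": 0, "ax": 0, "ay": 0, "az": 0, "gripper": 0}, {"dx": 0.005, "dy": 0, "dz": 0, "ax": 0, "ay": 0, "az": 0, "gripper": 0}, {"dx": 0, "dy": 0, "dz": 0, "ax": 0, "ay": 0, "az": 0, "gripper": 0}]'

```text
clock: 12.1
eef_pos: [643.8, 62.7, 37.9]
tool_rot: [-3.142, 0.001, 0.058]
force: [-2.5, 0.0, 5.9]
width: 15.4
gripper_force: 60.4
```

Request:
step_arm --plan '[{"dx": 0.002, "dy": 0, "dz": -0.0005, "ax": 0, "ay": 0, "az": 0, "gripper": 0}, {"dx": 0.002, "dy": 0, "dz": 0, "ax": 0, "ay": 0, "az": 0, "gripper": 0}, {"dx": 0.002, "dy": 0, "dz": 0, "ax": 0, "ay": 0, "az": 0, "gripper": 0}, {"dx": 0.002, "dy": 0, "dz": 0, "ax": 0, "ay": 0, "az": 0, "gripper": 0}, {"dx": 0.002, "dy": 0, "dz": 0, "ax": 0, "ay": 0, "az": 0, "gripper": 0}, {"dx": 0, "dy": 0, "dz": 0, "ax": 0, "ay": 0, "az": 0, "gripper": 0}]'

```text
clock: 12.85
eef_pos: [647.3, 62.9, 37.9]
tool_rot: [-3.142, -0.0, 0.058]
force: [-3.2, -0.0, 3.3]
width: 15.5
gripper_force: 60.2
```

Request:
step_arm --plan '[{"dx": 0.002, "dy": 0, "dz": 0, "ax": 0, "ay": 0, "az": 0, "gripper": 0}, {"dx": 0.002, "dy": 0, "dz": 0, "ax": 0, "ay": 0, "az": 0, "gripper": 0}, {"dx": 0.002, "dy": 0, "dz": 0, "ax": 0, "ay": 0, "az": 0, "gripper": 0}, {"dx": 0, "dy": 0, "dz": 0, "ax": 0, "ay": 0, "az": 0, "gripper": 0}]'

```text
clock: 13.35
eef_pos: [649.1, 63.0, 37.9]
tool_rot: [3.142, -0.0, 0.058]
force: [-3.3, -0.8, 3.4]
width: 15.3
gripper_force: 60.2
```

Request:
step_arm --plan '[{"dx": 0.002, "dy": 0, "dz": 0, "ax": 0, "ay": 0, "az": 0, "gripper": 0}, {"dx": 0.002, "dy": 0, "dz": 0, "ax": 0, "ay": 0, "az": 0, "gripper": 0}, {"dx": 0.002, "dy": 0, "dz": 0, "ax": 0, "ay": 0, "az": 0, "gripper": 0}, {"dx": 0, "dy": 0, "dz": 0, "ax": 0, "ay": 0, "az": 0, "gripper": 0}]'

```text
clock: 13.85
eef_pos: [650.9, 63.2, 37.9]
tool_rot: [3.142, -0.0, 0.058]
force: [-2.8, -0.2, 2.7]
width: 15.2
gripper_force: 60.1
```

Request:
step_arm --plan '[{"dx": 0.002, "dy": 0, "dz": 0, "ax": 0, "ay": 0, "az": 0, "gripper": 0}, {"dx": 0.002, "dy": 0, "dz": 0, "ax": 0, "ay": 0, "az": 0, "gripper": 0}, {"dx": 0, "dy": 0, "dz": 0, "ax": 0, "ay": 0, "az": 0, "gripper": 0}]'

```text
clock: 14.22
eef_pos: [652.2, 63.2, 37.9]
tool_rot: [3.142, -0.0, 0.058]
force: [-2.4, 0.0, 2.2]
width: 14.8
gripper_force: 60.1
```

Request:
step_arm --plan '[{"dx": 0.002, "dy": 0, "dz": 0, "ax": 0, "ay": 0, "az": 0, "gripper": 0}, {"dx": 0.002, "dy": 0, "dz": 0, "ax": 0, "ay": 0, "az": 0, "gripper": 0}, {"dx": 0, "dy": 0, "dz": 0, "ax": 0, "ay": 0, "az": 0, "gripper": 0}]'

```text
clock: 14.6
eef_pos: [653.1, 63.3, 37.9]
tool_rot: [3.142, 0.0, 0.058]
force: [-2.3, -0.2, 2.7]
width: 15.6
gripper_force: 60.0
```

Request:
step_arm --plan '[{"dx": 0.002, "dy": 0, "dz": 0, "ax": 0, "ay": 0, "az": 0, "gripper": 0}, {"dx": 0.002, "dy": 0, "dz": 0, "ax": 0, "ay": 0, "az": 0, "gripper": 0}, {"dx": 0, "dy": 0, "dz": 0, "ax": 0, "ay": 0, "az": 0, "gripper": 0}]'

```text
clock: 14.98
eef_pos: [654.4, 63.4, 37.9]
tool_rot: [-3.142, -0.0, 0.058]
force: [-3.0, -1.2, 2.6]
width: 15.2
gripper_force: 60.0
```

Run:
```python
from h import *
b=ctrl.get_image("scene")
B=cv2.resize(b['color'][190:270,300:420],None,fx=6,fy=6,interpolation=cv2.INTER_CUBIC)
cv2.imwrite("pics/c5.png",B[...,::-1])
```

```text
(no output)
```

View pics/c5.png

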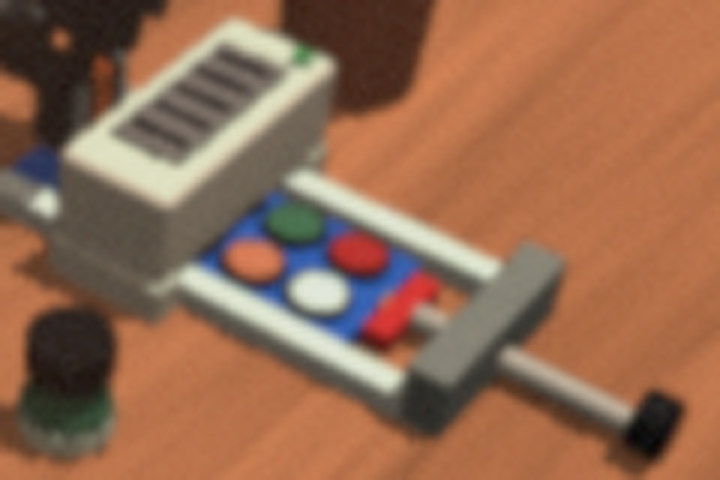

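The nose is right at the buffer, with the red face at crop (385,320) almost touching the blue edge. I'll go on in small steps, watching the force.

Request:
step_arm --plan '[{"dx": 0.002, "dy": 0, "dz": 0, "ax": 0, "ay": 0, "az": 0, "gripper": 0}, {"dx": 0.001, "dy": 0, "dz": 0, "ax": 0, "ay": 0, "az": 0, "gripper": 0}, {"dx": 0, "dy": 0, "dz": 0, "ax": 0, "ay": 0, "az": 0, "gripper": 0}]'

```text
clock: 15.4
eef_pos: [655.3, 63.4, 37.9]
tool_rot: [3.142, -0.0, 0.058]
force: [-2.2, -0.3, 2.0]
width: 15.1
gripper_force: 60.0
```

Request:
step_arm --plan '[{"dx": 0.002, "dy": 0, "dz": 0, "ax": 0, "ay": 0, "az": 0, "gripper": 0}, {"dx": 0.001, "dy": 0, "dz": 0, "ax": 0, "ay": 0, "az": 0, "gripper": 0}, {"dx": 0, "dy": 0, "dz": 0, "ax": 0, "ay": 0, "az": 0, "gripper": 0}]'

```text
clock: 15.78
eef_pos: [655.8, 63.4, 37.9]
tool_rot: [-3.142, 0.001, 0.058]
force: [-5.2, -0.6, 2.7]
width: 15.4
gripper_force: 60.1
```

Request:
step_arm --plan '[{"dx": 0.002, "dy": 0, "dz": 0, "ax": 0, "ay": 0, "az": 0, "gripper": 0}, {"dx": 0.001, "dy": 0, "dz": 0, "ax": 0, "ay": 0, "az": 0, "gripper": 0}, {"dx": 0, "dy": 0, "dz": 0, "ax": 0, "ay": 0, "az": 0, "gripper": 0}]'

```text
clock: 16.15
eef_pos: [656.1, 63.5, 37.9]
tool_rot: [-3.141, 0.002, 0.058]
force: [-6.3, -0.1, 4.8]
width: 15.7
gripper_force: 60.3
```

Request:
step_arm --plan '[{"dx": 0.002, "dy": 0, "dz": 0, "ax": 0, "ay": 0, "az": 0, "gripper": 0}, {"dx": 0.002, "dy": 0, "dz": 0, "ax": 0, "ay": 0, "az": 0, "gripper": 0}, {"dx": 0, "dy": 0, "dz": 0, "ax": 0, "ay": 0, "az": 0, "gripper": 0}]'

```text
clock: 16.52
eef_pos: [656.4, 63.5, 37.9]
tool_rot: [-3.141, 0.004, 0.058]
force: [-8.4, -0.3, 6.7]
width: 15.4
gripper_force: 60.6
```

Request:
step_arm --plan '[{"dx": 0.002, "dy": 0, "dz": 0, "ax": 0, "ay": 0, "az": 0, "gripper": 0}, {"dx": 0.002, "dy": 0, "dz": 0, "ax": 0, "ay": 0, "az": 0, "gripper": 0}, {"dx": 0.001, "dy": 0, "dz": 0, "ax": 0, "ay": 0, "az": 0, "gripper": 0}, {"dx": 0, "dy": 0, "dz": 0, "ax": 0, "ay": 0, "az": 0, "gripper": 0}]'

```text
clock: 17.02
eef_pos: [656.7, 63.6, 37.9]
tool_rot: [-3.141, 0.006, 0.058]
force: [-11.9, -1.0, 8.5]
width: 15.1
gripper_force: 60.9
```

Holding the push: about 12 N at the wrist, less roughly 2 N of friction.

Request:
step_arm --plan '[{"dx": 0, "dy": 0, "dz": 0, "ax": 0, "ay": 0, "az": 0, "gripper": 0}, {"dx": 0, "dy": 0, "dz": 0, "ax": 0, "ay": 0, "az": 0, "gripper": 0}, {"dx": 0, "dy": 0, "dz": 0, "ax": 0, "ay": 0, "az": 0, "gripper": 0}, {"dx": 0, "dy": 0, "dz": 0, "ax": 0, "ay": 0, "az": 0, "gripper": 0}, {"dx": 0, "dy": 0, "dz": 0, "ax": 0, "ay": 0, "az": 0, "gripper": 0}, {"dx": 0, "dy": 0, "dz": 0, "ax": 0, "ay": 0, "az": 0, "gripper": 0}]'

```text
clock: 17.77
eef_pos: [656.8, 63.6, 37.9]
tool_rot: [-3.141, 0.006, 0.058]
force: [-11.4, -0.3, 8.4]
width: 15.4
gripper_force: 60.9
```

Request:
step_arm --plan '[{"dx": -0.002, "dy": 0, "dz": 0, "ax": 0, "ay": 0, "az": 0, "gripper": 0}, {"dx": -0.002, "dy": 0, "dz": 0, "ax": 0, "ay": 0, "az": 0, "gripper": 0}, {"dx": -0.002, "dy": 0, "dz": 0, "ax": 0, "ay": 0, "az": 0, "gripper": 0}, {"dx": -0.002, "dy": 0, "dz": 0, "ax": 0, "ay": 0, "az": 0, "gripper": 0}, {"dx": -0.002, "dy": 0, "dz": 0, "ax": 0, "ay": 0, "az": 0, "gripper": 0}, {"dx": 0, "dy": 0, "dz": 0, "ax": 0, "ay": 0, "az": 0, "gripper": 0}]'

```text
clock: 18.52
eef_pos: [656.7, 63.5, 37.9]
tool_rot: [-3.142, -0.0, 0.058]
force: [-4.0, 0.6, 2.4]
width: 15.8
gripper_force: 60.0
```

Request:
step_arm --plan '[{"dx": -0.002, "dy": 0, "dz": 0, "ax": 0, "ay": 0, "az": 0, "gripper": 0}, {"dx": -0.002, "dy": 0, "dz": 0, "ax": 0, "ay": 0, "az": 0, "gripper": 0}, {"dx": 0, "dy": 0, "dz": 0, "ax": 0, "ay": 0, "az": 0, "gripper": 0}]'

```text
clock: 18.9
eef_pos: [656.1, 63.5, 37.9]
tool_rot: [3.142, -0.001, 0.058]
force: [-1.5, 0.6, 0.5]
width: 15.4
gripper_force: 59.6
```

Request:
step_arm --plan '[{"dx": 0, "dy": 0, "dz": 0, "ax": 0, "ay": 0, "az": 0, "gripper": 0.2}, {"dx": 0, "dy": 0, "dz": 0, "ax": 0, "ay": 0, "az": 0, "gripper": 0.4}, {"dx": 0, "dy": 0, "dz": 0, "ax": 0, "ay": 0, "az": 0, "gripper": 0.5}, {"dx": 0, "dy": 0, "dz": 0, "ax": 0, "ay": 0, "az": 0, "gripper": 0.5}, {"dx": 0, "dy": 0, "dz": 0, "ax": 0, "ay": 0, "az": 0, "gripper": 0.5}]'

```text
clock: 19.52
eef_pos: [655.6, 63.4, 38.0]
tool_rot: [-3.142, -0.0, 0.058]
force: [-0.5, 0.5, -0.0]
width: 42.6
gripper_force: 0.0
```

Request:
step_arm --plan '[{"dx": 0, "dy": 0, "dz": -0.05, "ax": 0, "ay": 0, "az": 0, "gripper": 0.5}, {"dx": 0, "dy": 0, "dz": -0.1, "ax": 0, "ay": 0, "az": 0, "gripper": 0.5}, {"dx": 0, "dy": 0, "dz": -0.15, "ax": 0, "ay": 0, "az": 0, "gripper": 0.5}, {"dx": -0.15, "dy": 0, "dz": -0.05, "ax": 0, "ay": 0, "az": 0, "gripper": 0.5}, {"dx": -0.15, "dy": 0, "dz": 0, "ax": 0, "ay": 0, "az": 0, "gripper": 0.5}, {"dx": -0.15, "dy": 0, "dz": 0, "ax": 0, "ay": 0, "az": 0, "gripper": 0.5}, {"dx": 0, "dy": 0, "dz": 0, "ax": 0, "ay": 0, "az": 0, "gripper": 0.5}]'

```text
clock: 20.4
eef_pos: [517.0, 55.4, 143.9]
tool_rot: [-3.141, 0.003, 0.057]
force: [1.7, 0.6, 0.5]
width: 42.9
gripper_force: 0.0
```

Run:
```python
from h import *
im=ctrl.get_image("top");b=ctrl.get_image("scene")
A=cv2.resize(im['color'][60:190,200:300],None,fx=4,fy=4);B=cv2.resize(b['color'][190:270,300:420],None,fx=3.3,fy=3.3,interpolation=cv2.INTER_CUBIC)
o=np.zeros((600,800,3),np.uint8);o[:A.shape[0],:A.shape[1]]=A;o[:B.shape[0],402:402+B.shape[1]]=B
cv2.imwrite("pics/c6.png",o[...,::-1])
```

```text
(no output)
```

View pics/c6.png

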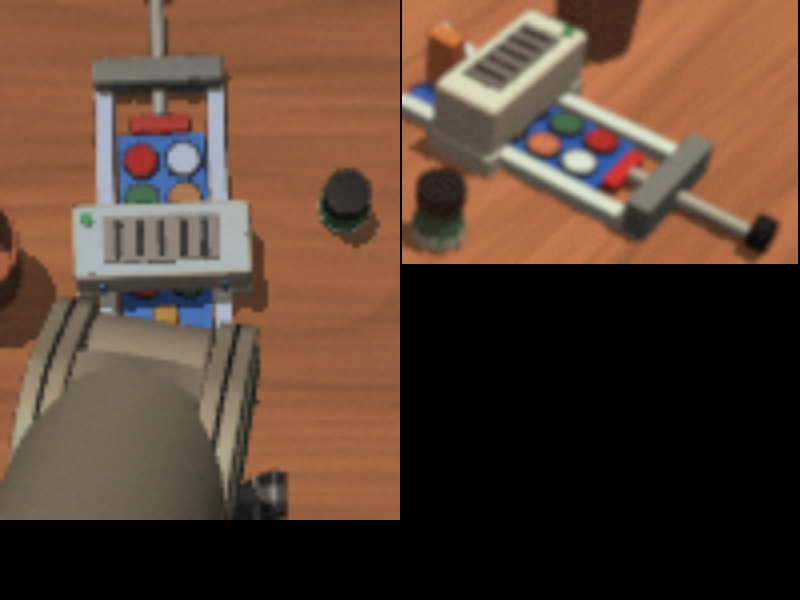

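The tray is home: its nose edge at crop (162,134) sits against the red buffer at (160,124), the brass feeler is covered, the tray is centred between the rails, and the gripper is clear. Handing in.

```bash
python3 -c "
from h import *
print(ctrl.finish_job())"
```

```text
the job is handed in; nothing more can be done
None
```

The tray is home against the buffer and released, and the job is handed in: it was held pressed there at about 10 N (estimated: 11.4–11.9 N at the wrist less about 2 N friction) for 0.75 s, with the pot and cup undisturbed in the last picture and the figure, out of that crop, never approached; no verdict came back.

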